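Put the hand float away in the double-latched tool chest

TASK

Put the hand float away in the chest: swing the red keeper well clear of the bolt (a right angle, either way), draw the bolt fully back by its yellow knob, and only then slide the orange lid fully open. Lower the float gently into the bin (do not drop it) so that it lies flat on the bin's floor, let go of it, and slide the lid fully shut over it. The bolt and keeper may be left open; leave the tape roll, the carton and the jar alone.

Things in the scene. Friction and masses are not known exactly. Their poses are not given: they have to be found in the camera images.
- chest: Black tool chest fixed to the bench, 240 (x) by 310 (y) by 75 mm high; origin at the centre of its underside. In its frame: the bin is the -y part, inside x -114 to 114, y -149 to 30, floor at z 6, walls 6 mm thick and up to z 69, but the -y side wall with its rail up to z 81. The grey deck (y 30 to 155) is solid, top at z 75. The open lid leaves x -114 to 35 uncovered.
- keeper (a joint): Red keeper, a bar 16 mm wide, 10 mm thick and 74 mm long lying 2 mm above the deck, on an upright pivot at chest (0, 138) mm with a hub to z 91. At 0 rad it points along chest -y from the pivot, its free end 2 mm from the bolt's block, so that the bolt cannot be drawn. Turns either way to 1.6 rad; positive is anticlockwise from above (its free end goes to chest +x). Stays where it is left; takes about 0.08 N m.
- keeper_post (a point): Centre of the keeper's upright red post, 12 mm in diameter, from chest z 87 to 122 mm, 50 mm from the keeper's pivot (centre at z 105): push it sideways to turn the keeper. With the keeper at 0 it is at chest (0, 88).
- bolt (a joint): Steel bolt that slides along chest +y; 0 shut, 0.045 m fully drawn. Shut, its rod (10 mm, z 79 to 89) stands in the way of a lug on the lid. Blocked by the keeper until that is swung aside; once the keeper is a right angle aside the bolt's whole travel is free. Stays where it is left, friction about 2 N.
- bolt_knob (a point): Centre of the bolt's upright yellow knob, 18 mm in diameter, from chest z 91 to 122 mm (centre at z 107), standing on a steel block 24 by 24 mm (z 77 to 91). At chest (0, 50) mm when the bolt is shut, (0, 95) when drawn.
- lid (a joint): Orange lid over the bin, a 7 mm plate (underside z 68, top z 75) that slides along chest +x and juts out beyond the chest's far end: 0 shut, 0.15 m fully open. Blocked by the bolt until that is drawn. Stays where it is left, friction about 3 N.
- lid_handle (a point): Centre of the lid's black handle, a ridge 18 mm thick (x), 100 mm long (y), from z 75 to 105 mm (centre z 90), at chest (-75, -61) mm when the lid is shut; push it from either side to slide the lid. Steel lug of the lid: 16 by 20 mm, to z 93, at chest (-16, 12) mm when shut.
- bin_floor (a point): Point on the bin's floor in the middle of what the open lid uncovers, chest (-40, -62, 6) mm; axes as the chest's.
- float_center (a point): Centre (half-way up, 27.5 mm above its underside) of the loose hand float, which starts flat on the bench left or right of the chest. Steel blade 70 (x) by 140 (y) by 8 mm at the bottom; wooden handle bar above it 26 mm wide (x), 110 mm long (y), from 31 to 55 mm above the underside, on two small posts. Mass about 0.35 kg. It fits the bin with its long side along the chest's y. Its z axis points up.
- float: The same hand float; origin at the centre of its underside.
- tape_c (a point): Centre of a bystander, a roll of yellow tape lying flat, 100 mm across, 48 mm high.
- carton_c (a point): Centre of a bystander, a cardboard carton 120 by 75 by 60 mm.
- sealer_c (a point): Centre of a bystander, a white jar with a yellow cap, 80 mm across, 150 mm high.
Things that resemble listed ones, but are neither listed nor needed, are in the scene too. Leave any green look-alike of the float alone.

How it is judged:
On the way, in this order (a step that is already met when the one before it is completed fails the run):
1. the keeper is swung at least 1 rad aside while the bolt is still shut ((value of joint keeper above 1 rad or value of joint keeper below -1 rad) and value of joint bolt below 0.01 m), for 0.2 s.
2. the bolt is drawn (over 32 mm) while the lid is still shut (value of joint bolt above 0.032 m and value of joint lid below 0.012 m), for 0.2 s.
3. the lid is open (over 130 mm) (value of joint lid above 0.13 m), for 0.2 s.
4. the float lies flat on the bin's floor, let go, with the lid still open (x of float_center in the frame of chest between -0.12 and 0.12 m and y of float_center in the frame of chest between -0.152 and 0.034 m and z of float_center in the frame of chest between 0.025 and 0.043 m and angle between float_center's own z axis and vertical below 0.1 rad and value of joint lid above 0.1 m and contact force between float and the fingers below 0.1 N and linear speed of float below 0.03 m/s), for 0.2 s.
5. the lid is shut (within 10 mm) (value of joint lid below 0.01 m), for 0.2 s.
At the end, for the whole second after the job is handed in: The float lies at rest in the bin, flat on its floor (tilt under 0.1 rad, its centre 25 to 43 mm above the bench), and the lid is shut to within 10 mm. Where the bolt and keeper are left does not matter (x of float_center in the frame of chest between -0.12 and 0.12 m and y of float_center in the frame of chest between -0.152 and 0.034 m and z of float_center in the frame of chest between 0.025 and 0.043 m and angle between float_center's own z axis and vertical below 0.1 rad and value of joint lid below 0.01 m and linear speed of float below 0.02 m/s); the robot touches nothing.
It fails at once if the tape is moved more than 30 mm (distance of tape_c from where it was at the start of the episode above 0.03 m).
It fails at once if the carton is moved more than 30 mm (distance of carton_c from where it was at the start of the episode above 0.03 m).
It fails at once if the jar is moved more than 30 mm (distance of sealer_c from where it was at the start of the episode above 0.03 m).
It fails at once if the float is dropped or thrown into the bin (faster than 0.7 m/s below the rim) (x of float_center in the frame of chest between -0.12 and 0.12 m and y of float_center in the frame of chest between -0.152 and 0.034 m and z of float_center in the frame of chest below 0.08 m and linear speed of float above 0.7 m/s).
It also fails if it takes over 72 s, if anything falls off the work surface, if the arm or the gripper's body presses on something with over 40 N, if the wrist force passes 120 N, or if a joint passes its speed limit or range.

ROBOT

A 7-joint arm with a two-finger parallel gripper is mounted at the origin on the work surface. World frame = base frame: x ahead of the robot, y to its left, z up, the work surface at z = 0. Lengths are in m, angles in rad, forces in N, time in s.
With the tool pointing down it reaches from about 0.425 to 0.925 m from the base axis. Payload 6.8 kg.
Tool frame: the origin (TCP) lies at the very end of the fingers, on their centre line; the grasp point (between the pads) lies 19 mm behind it; y points along the fingers, z is the direction in which the jaws open and shut, and the axes are right-handed (so a half turn about y gives the same grasp; the last joint's range is limited). The gripper opens to 85 mm and grips with 20 to 120 N. Pads are 22 mm wide; open, the fingers measure 114 mm over their backs; the gripper's body (76 mm by 85 mm) begins 54 mm behind the grasp point. The pads swing forward as they close: fully open they stand 13 mm farther back than shut.
Start: joints at [1.192, 0.477, 0.022, 1.555, -0.011, 1.109, -0.083], TCP at [0.181, -0.65, 0.231] pointing down, gripper open.
Joint ranges: [-2.96, 2.96], [-0.34, 2.1], [-1.41, 1.46], [0.24, 2.44], [-1.37, 4.51], [0.17, 1.92], [-2.96, 2.96]. Speed limits (rad/s): [2.39, 2.39, 3.14, 3.14, 3.14, 3.14, 3.14].

INTERFACE

Orientations are given as a unit quaternion [w, x, y, z].
In Python, from station import * gives the robot as it stands.
- The arm moves only by the shell command python3 -m jog 'ROWS' [OPENING] [FORCE]. ROWS is JSON, a list of rows, each a list of 2 entries, a list of its own where there are three numbers: the shift along the tool's x, y, z in mm, then the turn about the tool's y in rad. A call has 1 to 20 rows; each row is the pose to reach, as a shift and turn from the pose commanded when the call began, along the tool's axes at that moment; what a row does not reach only later rows make up. A row lasts 1/12 s, in which the tool goes at most 41.7 mm and 7.16 degrees, less where a joint would pass 70% of its speed; a pose out of reach is approached as far as the arm can. A call with a gripper value outside its range is refused whole. OPENING is the finger opening in mm, from 0 to 85.4, set as the call begins (- or left out, the last holds). The fingers move at their own pace and stop on an object; FORCE is the grip in N (left out, the last holds). Time passes only in rows, so rows that repeat a pose let the fingers close. It gives the time, the measured TCP pose, the force and the opening at its end, in the units of the state.
- get_obs(): the state, without advancing time (a new reading comes with each control period).
- read_camera(name): name is "side" or "top"; returns a dict with "img" (420x560x3 uint8, red, green, blue), "depth" (420x560 float32, m along the optical axis (not along the pixel's ray), 0 where there is no reading), "fx", "fy", "cx", "cy" (pixels), "rvec" (rotation vector, rad) and "tvec" (3), from world to camera coordinates, as OpenCV has them. Camera axes: x right, y down, z forward; pixel columns grow to the right and rows downward; lengths in m; the calibration is good to about 2 mm. A picture is of the moment at which its call begins.
- hand_in(): hands the job in, once; it reports no verdict.
The state is a dict: "t": time; "q": joint angles; "joint_vel": joint speeds; "joint_torque": joint torques, N m; "eef_pos": TCP position; "tool_rot": TCP orientation; "contact_force": force on the tool from outside, world axes, zero at the start; "torque": the same for the moment, N m; "gripper_width": opening from 0.0 (shut) to 1.0 (fully open).
Only numpy, scipy, OpenCV 4.12 (cv2) and the standard library are available. Lean on these libraries where they do the work, as an engineer would, in place of code of your own. Each camera call takes 0.05 s, during which the arm holds its last target.

## Working session

There is one attempt and no reset: what is moved stays moved. The work goes in short steps, Python scripts to look and compute and a shell command to move; the robot and the scene stay as the last step left them, time stands still between calls to the robot, and variables do not carry over. Pictures are saved under pics/ and viewed, and the job is handed in when it is done.

```bash
mkdir -p pics
python3 - <<'E'
from station import *
import cv2
o=get_obs();print({k:o[k] for k in('t','eef_pos','tool_rot','gripper_width','contact_force')})
for n in('top','side'):
    c=read_camera(n);cv2.imwrite(f'pics/{n}0.png',cv2.cvtColor(c['img'],cv2.COLOR_RGB2BGR));print(n,c['fx'],c['cx'],c['cy'],c['rvec'],c['tvec'])
E
```

```text
{'t': 0.0, 'eef_pos': array([ 0.1804261 , -0.64981397,  0.23030444]), 'tool_rot': array([ 0.09535094, -0.09559922,  0.70126974, -0.69999267]), 'gripper_width': 0.9974969546103142, 'contact_force': array([ 0.01523091, -0.7377049 , -0.04953866])}
top 483.1303786893609 283.98692160170873 207.4972806283941 [ 2.14539349 -2.10449337  0.21100032] [-0.1310278   0.49966149  1.50771074]
side 456.63655873671934 280.1709566197497 207.61890928200003 [ 2.0475136   0.98561434 -0.47757691] [-0.24650741 -0.20173102  1.92047435]
```

View pics/top0.png

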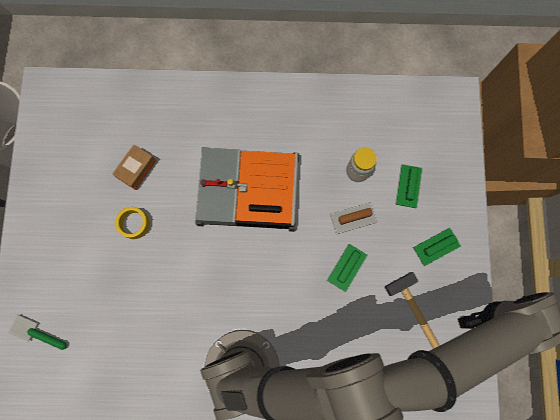

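View pics/side0.png

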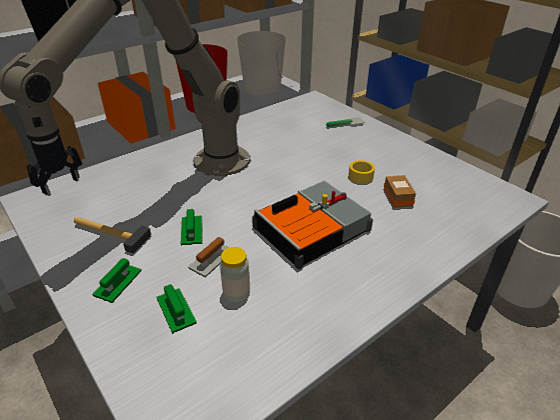

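Candidates for the float in the top view: steel and wood at (353,217), and the green look-alikes at (347,267), (409,186) and (437,246). The wooden one fits the description. I'll check it in a crop, together with the chest.

```bash
cat > h.py <<'E'
from station import *
import cv2, numpy as np
def cam(n):
    c=read_camera(n);R=cv2.Rodrigues(np.array(c['rvec'],float))[0];t=np.array(c['tvec'],float)
    return c,R,t
def atz(C,u,v,z):
    c,R,t=C;d=R.T@np.array([(u-c['cx'])/c['fx'],(v-c['cy'])/c['fy'],1]);o=-R.T@t
    return o+d*(z-o[2])/d[2]
def proj(C,p):
    c,R,t=C;q=R@np.array(p,float)+t;return np.array([c['fx']*q[0]/q[2]+c['cx'],c['fy']*q[1]/q[2]+c['cy']])
def cloud(C):
    c,R,t=C;d=c['depth'];v,u=np.mgrid[:d.shape[0],:d.shape[1]]
    P=np.stack([(u-c['cx'])/c['fx']*d,(v-c['cy'])/c['fy']*d,d],-1);W=(P-t)@R
    W[d==0]=np.nan;return W
def crop(C,x0,y0,x1,y1,f,name):
    im=cv2.cvtColor(C[0]['img'][y0:y1,x0:x1],cv2.COLOR_RGB2BGR)
    cv2.imwrite('pics/'+name,cv2.resize(im,None,fx=f,fy=f,interpolation=cv2.INTER_CUBIC))
E
python3 - <<'E'
from h import *
C=cam('top');crop(C,185,135,315,240,6,'c1.png');crop(C,320,190,390,245,10,'c2.png')
W=cloud(C)
img=C[0]['img'].astype(int);r,g,b=img[...,0],img[...,1],img[...,2]
hsv=cv2.cvtColor(C[0]['img'],cv2.COLOR_RGB2HSV)
# orange lid
m=(r>180)&(g>60)&(g<140)&(b<70);m[:, :230]=0;m[:,305:]=0
print('orange',m.sum(),np.nanmedian(W[m][:,2]))
ys,xs=np.where(m);print(cv2.minAreaRect(np.float32(W[m][:,:2])*1000))
# float: by depth around 353,217
sub=W[190:245,320:390];
hm=(sub[...,2]>0.035)&(sub[...,2]<.07);print('bar',hm.sum(),np.nanmedian(sub[hm][:,2]),cv2.minAreaRect(np.float32(sub[hm][:,:2])*1000))
print('bench z',np.nanmedian(W[300:320,100:180,2]))
E
```

```text
orange 3306 0.07559599869184636
((565.8135986328125, -60.878700256347656), (170.41473388671875, 231.6116485595703), 87.13585662841797)
bar 282 0.05392878127184912 ((479.9801025390625, -348.3159484863281), (26.894371032714844, 108.1067123413086), 16.842479705810547)
bench z 0.0009579588482939464
```

View pics/c1.png

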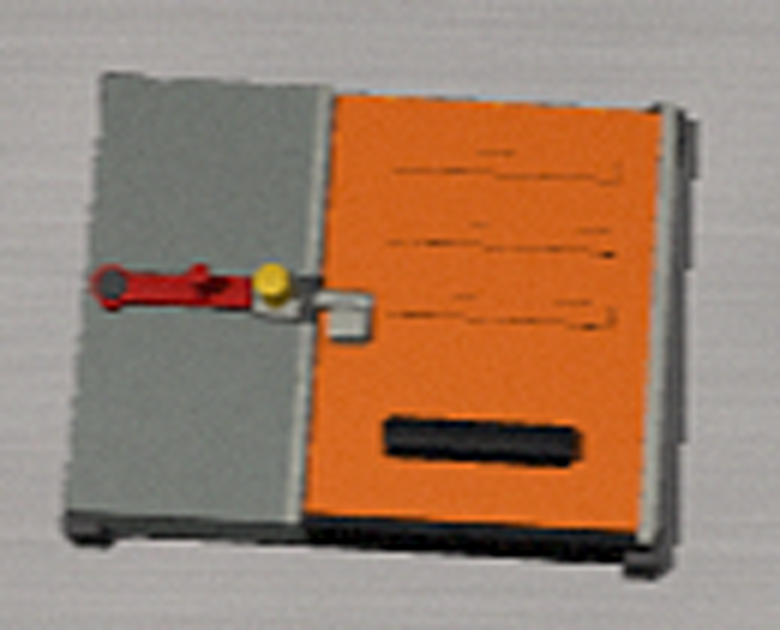

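View pics/c2.png

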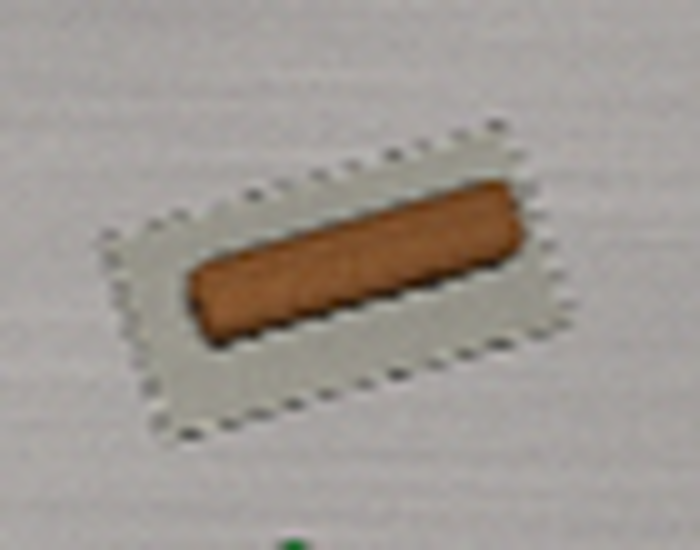

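The crop shows the wood bar on a steel blade, so that is the float. In the chest crop, the hub is at (112,287), the knob top at (272,280) and the handle runs from (383,440) to (580,445).

Run:
```python
from h import *
C=cam('top');W=cloud(C)
f=lambda u,v,z:atz(C,185+(u+.5)/6-.5,135+(v+.5)/6-.5,z)
for n,u,v,z in [('hub',112,287,.091),('knob',272,281,.122),('post',203,270,.122),('TL',103,75,.075),('BL',66,513,.075),('railT',674,106,.081),('railB',652,545,.081),('lidTL',333,92,.075),('lidBL',303,515,.075)]: print(n,f(u,v,z).round(4))
s=np.zeros(W.shape[:2],bool);s[200:216,245:290]=1
m=s&(W[...,2]>.095);print('handle',m.sum(),np.nanmedian(W[m][:,2]),cv2.minAreaRect(np.float32(W[m][:,:2])*1000))
s=np.zeros(W.shape[:2],bool);s[140:235,190:310]=1
m=s&(W[...,2]>.072);print('all',cv2.minAreaRect(np.float32(W[m][:,:2])*1000))
m=s&(W[...,2]>.11);print(W[m].round(3)[:40])
print('obstacles: ')
for n,(x,y) in dict(tape=(133,222),carton=(136,167),jar=(363,160)).items(): print(n,W[y-15:y+15,x-15:x+15].reshape(-1,3)[np.nanargmax(W[y-15:y+15,x-15:x+15,2])])
```

```text
hub [0.5693 0.1352 0.091 ]
knob [0.5667 0.0478 0.122 ]
post [0.5718 0.0836 0.122 ]
TL [0.6907 0.1486 0.075 ]
BL [0.4511 0.1558 0.075 ]
railT [ 0.678  -0.1595  0.081 ]
railB [ 0.4393 -0.1512  0.081 ]
lidTL [0.6838 0.0243 0.075 ]
lidBL [0.4525 0.0318 0.075 ]
handle 192 0.10441637844786153 ((490.0649719238281, -57.47492980957031), (97.50523376464844, 20.206153869628906), 87.0880355834961)
all ((564.8629760742188, -0.125823974609375), (310.0636901855469, 240.7616424560547), 87.71402740478516)
[[0.573 0.091 0.123]
 [0.573 0.088 0.125]
 [0.573 0.085 0.125]
 [0.573 0.053 0.128]
 [0.575 0.051 0.12 ]
 [0.574 0.048 0.122]
 [0.574 0.045 0.123]
 [0.572 0.092 0.115]
 [0.57  0.088 0.123]
 [0.57  0.085 0.123]
 [0.571 0.082 0.12 ]
 [0.571 0.057 0.122]
 [0.57  0.054 0.124]
 [0.572 0.051 0.119]
 [0.571 0.048 0.123]
 [0.571 0.045 0.123]
 [0.566 0.09  0.126]
 [0.567 0.088 0.121]
 [0.567 0.085 0.122]
 [0.568 0.082 0.121]
 [0.568 0.057 0.122]
 [0.567 0.053 0.125]
 [0.567 0.05  0.127]
 [0.569 0.048 0.12 ]
 [0.57  0.045 0.116]
 [0.567 0.041 0.125]
 [0.565 0.091 0.117]
 [0.563 0.087 0.126]
 [0.565 0.085 0.117]
 [0.566 0.082 0.115]
 [0.564 0.057 0.123]
 [0.566 0.054 0.118]
 [0.564 0.05  0.123]
 [0.565 0.048 0.121]
 [0.565 0.045 0.121]
 [0.566 0.042 0.117]
 [0.563 0.089 0.113]
 [0.564 0.086 0.11 ]
 [0.563 0.058 0.114]
 [0.56  0.053 0.13 ]]
obstacles: 
tape [0.47935752 0.34336738 0.05863503]
carton [0.62366821 0.36988721 0.07126264]
jar [ 0.62056153 -0.36186378  0.15889258]
```

```bash
cat >> h.py <<'E'
from scipy.spatial.transform import Rotation as Ro
CO=np.array([0.565,-0.001,0]);CY=-0.034
def w(p): # chest mm -> world
    return CO+Ro.from_euler('z',CY).apply(np.array(p,float)/1000)
def plan(target,jaw=None):
    """shift in tool axes (mm) and turn (rad) to reach world TCP target with jaw azimuth (rad, world, mod pi)"""
    o=get_obs();q=o['tool_rot'];R=Ro.from_quat([q[1],q[2],q[3],q[0]]);M=R.as_matrix()
    print('t',round(o['t'],2),'pos',o['eef_pos'].round(4),'q',np.round(o['q'],2),'F',o['contact_force'].round(1),'w',round(o['gripper_width']*85.4,1))
    az=np.arctan2(M[1,2],M[0,2]);print('toolx',M[:,0].round(3),'y',M[:,1].round(3),'z',M[:,2].round(3),'jaw az',round(az,3))
    if target is not None: print('shift',(M.T@(np.array(target)-o['eef_pos'])*1000).round(1))
    if jaw is not None:
        for k in(-1,0,1,2): print('turn',round(-(jaw-az+k*np.pi),3) , 'for tool-y down')
E
python3 -c "
from h import *
p=w([0,88,0]);print(p)
plan([p[0],p[1],.2],CY)"
```

```text
[0.56799142 0.08694914 0.        ]
t 0.2 pos [ 0.1805 -0.6501  0.2307] q [ 1.19  0.48  0.02  1.56 -0.01  1.11 -0.08] F [ 0.3  0.9 -0.5] w 85.4
toolx [-0.964 -0.268  0.   ] y [-0.     0.001 -1.   ] z [ 0.268 -0.964 -0.001] jaw az -1.3
shift [-570.5   31.3 -606.5]
turn 1.876 for tool-y down
turn -1.266 for tool-y down
turn -4.408 for tool-y down
turn -7.549 for tool-y down
```

```bash
python3 -m jog '[[[-570,31,-606],-1.266],[[-570,31,-606],-1.266],[[-570,31,-606],-1.266],[[-570,31,-606],-1.266],[[-570,31,-606],-1.266],[[-570,31,-606],-1.266],[[-570,31,-606],-1.266],[[-570,31,-606],-1.266],[[-570,31,-606],-1.266],[[-570,31,-606],-1.266],[[-570,31,-606],-1.266],[[-570,31,-606],-1.266],[[-570,31,-606],-1.266],[[-570,31,-606],-1.266],[[-570,31,-606],-1.266],[[-570,31,-606],-1.266],[[-570,31,-606],-1.266],[[-570,31,-606],-1.266],[[-570,31,-606],-1.266],[[-570,31,-606],-1.266]]' 36
python3 -c "
from h import *
p=w([0,88,0])
plan([p[0],p[1],.2],CY)"
```

```text
t: 1.87
eef_pos: [0.5683, 0.0878, 0.2001]
tool_rot: [-0.491, 0.491, -0.508, 0.509]
contact_force: [-0.8, -0.5, 0.1]
gripper_width: 0.419
t 1.87 pos [0.5683 0.0878 0.2001] q [ 0.2   0.41 -0.59  1.8   0.26  1.01 -0.53] F [-0.8 -0.5  0.1] w 35.8
toolx [-0.034 -0.999  0.   ] y [ 0. -0. -1.] z [ 0.999 -0.034  0.   ] jaw az -0.034
shift [ 0.9  0.1 -0.3]
turn 3.141 for tool-y down
turn -0.0 for tool-y down
turn -3.142 for tool-y down
turn -6.283 for tool-y down
```

```bash
python3 -m jog '[[[1,35,0],0],[[1,65,0],0],[[1,85,0],0],[[1,98,0],0],[[1,104,0],0],[[1,104,0],0]]'
python3 - <<'E'
from h import *
C=cam('side');crop(C,250,130,400,280,5,'s1.png')
C=cam('top');crop(C,185,135,315,240,6,'t1.png')
E
```

```text
t: 2.37
eef_pos: [0.5672, 0.0847, 0.0954]
tool_rot: [0.491, -0.492, 0.509, -0.508]
contact_force: [-0.7, 0.2, 0.7]
gripper_width: 0.42
```

View pics/s1.png

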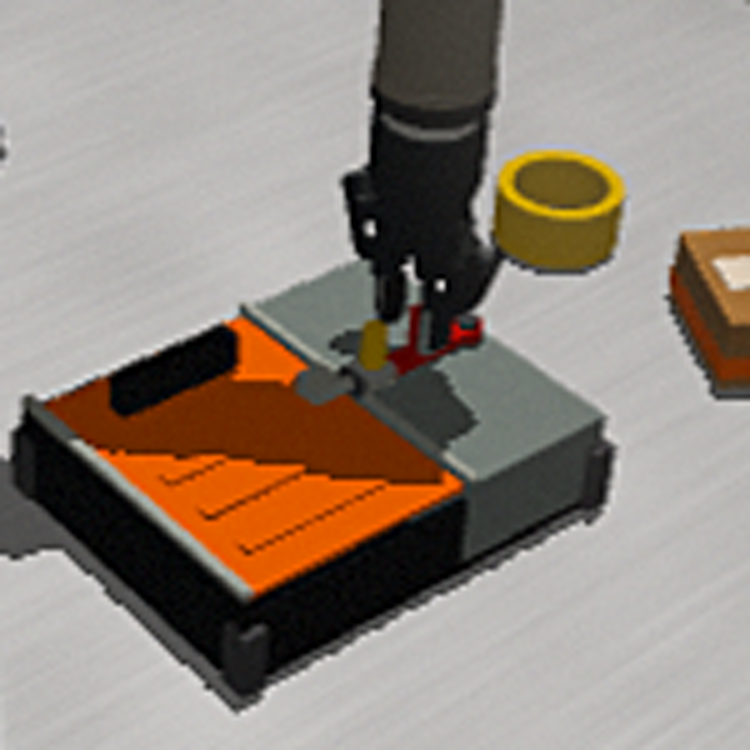

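The post is between the fingers, seen at (415,325) in the side crop. Next I swing the keeper along its arc, turning the tool with it.

```bash
python3 -m jog '[[[0,0,0],0],[[0,0,0],0],[[0,0,0],0],[[-0.4,0,6],-0.12],[[-1.4,0,11.9],-0.24],[[-3.2,0,17.6],-0.36],[[-5.7,0,23.1],-0.48],[[-8.7,0,28.2],-0.6],[[-12.4,0,33],-0.72],[[-16.6,0,37.2],-0.84],[[-21.3,0,41],-0.96],[[-26.4,0,44.1],-1.08],[[-31.9,0,46.6],-1.2],[[-37.6,0,48.4],-1.32],[[-43.5,0,49.6],-1.44],[[-49.5,0,50],-1.57],[[-51.5,0,50],-1.6],[[-51.5,0,50],-1.6],[[-50,0,50],-1.57]]' 20
python3 - <<'E'
from h import *
plan(w([0,50,200]),CY+np.pi/2)
C=cam('side');crop(C,250,130,400,280,5,'s2.png')
E
```

```text
t: 4.05
eef_pos: [0.6195, 0.1333, 0.0965]
tool_rot: [0.707, -0.707, 0.013, -0.013]
contact_force: [-0.4, 0.5, 0.2]
gripper_width: 0.236
t 4.05 pos [0.6195 0.1333 0.0965] q [ 0.29  0.72 -0.87  1.72  0.64  1.    0.72] F [-0.4  0.5  0.2] w 20.1
toolx [ 0.999 -0.037  0.   ] y [ 0.     0.001 -1.   ] z [0.037 0.999 0.001] jaw az 1.534
shift [ -49.6 -103.5  -86.2]
turn 3.138 for tool-y down
turn -0.003 for tool-y down
turn -3.145 for tool-y down
turn -6.286 for tool-y down
```

View pics/s2.png

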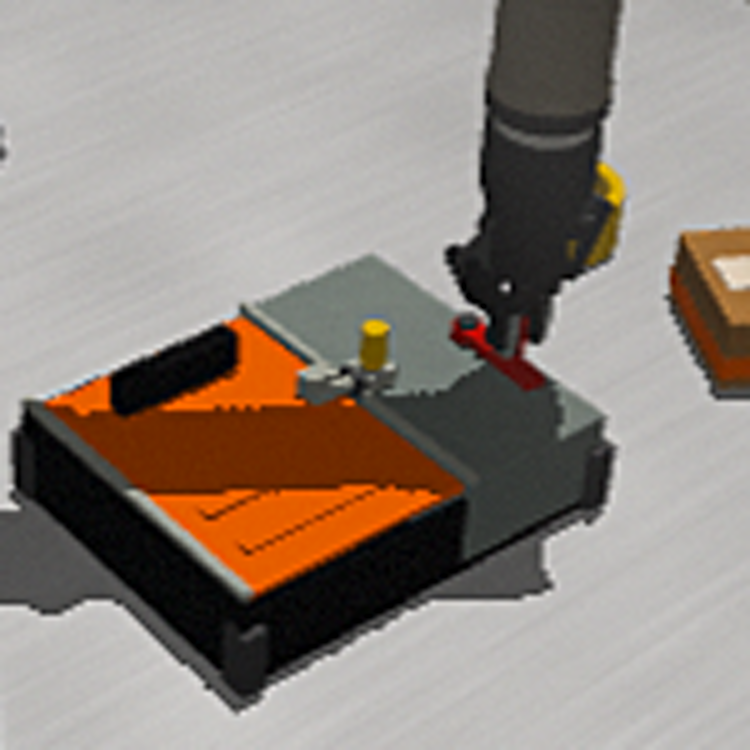

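The keeper now lies along chest +x, from its hub at (467,327) to its free end at (535,378). Next is the bolt.

```bash
python3 -m jog '[[[0,-20,0],0],[[0,-45,0],0],[[0,-65,0],0],[[-15,-70,-26],0],[[-35,-70,-60],0],[[-49.6,-70,-86],0],[[-49.6,-70,-86],0],[[-49.6,-50,-86],0],[[-49.6,-25,-86],0],[[-49.6,-8,-86],0],[[-49.6,-1,-86],0],[[-49.6,-1,-86],0]]' 36
python3 - <<'E'
from h import *
plan(w([0,50,97]),CY+np.pi/2)
C=cam('side');crop(C,250,130,400,280,5,'s3.png')
E
```

```text
t: 5.1
eef_pos: [0.5657, 0.0488, 0.0959]
tool_rot: [-0.707, 0.707, -0.014, 0.012]
contact_force: [0.4, 0.0, 0.5]
gripper_width: 0.418
t 5.1 pos [0.5657 0.0488 0.0959] q [ 0.47  0.64 -0.9   1.88  0.62  0.93  0.81] F [0.4 0.  0.5] w 35.7
toolx [ 0.999 -0.036 -0.003] y [-0.003 -0.    -1.   ] z [ 0.036  0.999 -0.   ] jaw az 1.535
shift [ 1.  -1.1  0.2]
turn 3.14 for tool-y down
turn -0.002 for tool-y down
turn -3.143 for tool-y down
turn -6.285 for tool-y down
```

View pics/s3.png

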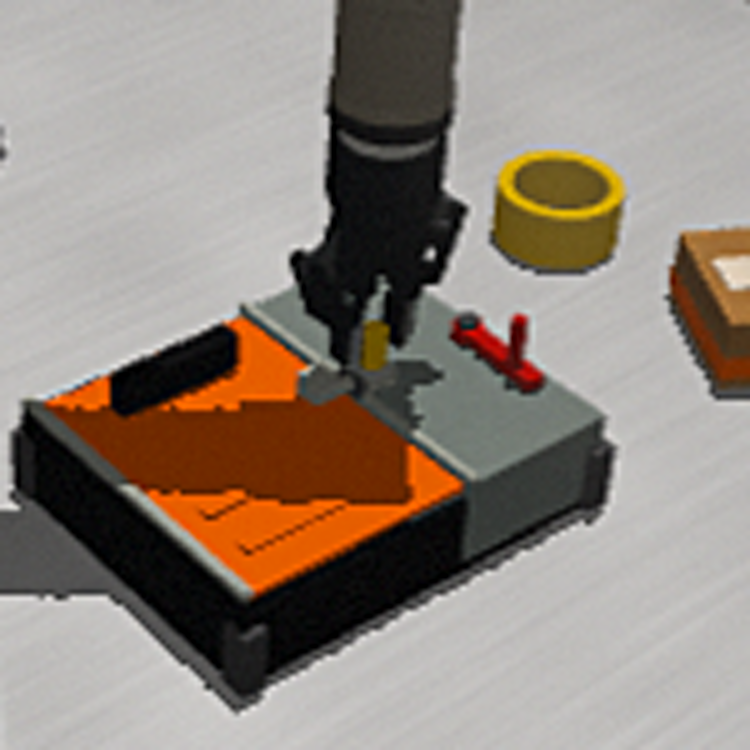

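The knob sits between the fingers, at (374,345). I draw it 48 mm, then lift.

```bash
python3 -m jog '[[[0,-1,0],0],[[0,-1,0],0],[[0,-1,0],0],[[0,-1,6],0],[[0,-1,14],0],[[0,-1,22],0],[[0,-1,30],0],[[0,-1,38],0],[[0,-1,44],0],[[0,-1,48],0],[[0,-1,48],0],[[0,-1,47],0],[[0,-1,46],0]]' 22
python3 - <<'E'
from h import *
plan(w([-105,-61,150]),CY+np.pi/2)
E
```

```text
t: 6.23
eef_pos: [0.5684, 0.0946, 0.0983]
tool_rot: [-0.707, 0.707, -0.012, 0.012]
contact_force: [0.3, -1.7, 2.2]
gripper_width: 0.261
t 6.23 pos [0.5684 0.0946 0.0983] q [ 0.39  0.65 -0.9   1.86  0.63  0.94  0.74] F [ 0.3 -1.7  2.2] w 22.3
toolx [ 0.999 -0.035 -0.   ] y [-0.    -0.001 -1.   ] z [ 0.035  0.999 -0.001] jaw az 1.536
shift [-105.   -51.5 -156.9]
turn 3.14 for tool-y down
turn -0.001 for tool-y down
turn -3.143 for tool-y down
turn -6.284 for tool-y down
```

```bash
python3 -m jog '[[[0,0,0],0],[[0,-20,0],0],[[0,-45,0],0],[[0,-65,0],0],[[-25,-65,-38],0],[[-50,-65,-75],0],[[-75,-65,-112],0],[[-95,-62,-142],0],[[-106,-55,-157],0],[[-106,-50,-157],0],[[-106,-50,-157],0]]' 50
python3 - <<'E'
from h import *
plan(w([-106,-61,83]),CY+np.pi/2)
C=cam('side');crop(C,250,130,400,280,5,'s4.png')
E
```

```text
t: 7.15
eef_pos: [0.4556, -0.0585, 0.1473]
tool_rot: [0.707, -0.707, 0.014, -0.012]
contact_force: [-0.1, 0.2, 0.5]
gripper_width: 0.582
t 7.15 pos [ 0.4556 -0.0585  0.1473] q [ 0.86  0.42 -1.04  2.08  0.46  0.89  1.09] F [-0.1  0.2  0.5] w 49.7
toolx [ 0.999 -0.037 -0.002] y [-0.002  0.001 -1.   ] z [0.037 0.999 0.001] jaw az 1.534
shift [ 1.5 64.3  0.2]
turn 3.139 for tool-y down
turn -0.003 for tool-y down
turn -3.144 for tool-y down
turn -6.286 for tool-y down
```

View pics/s4.png

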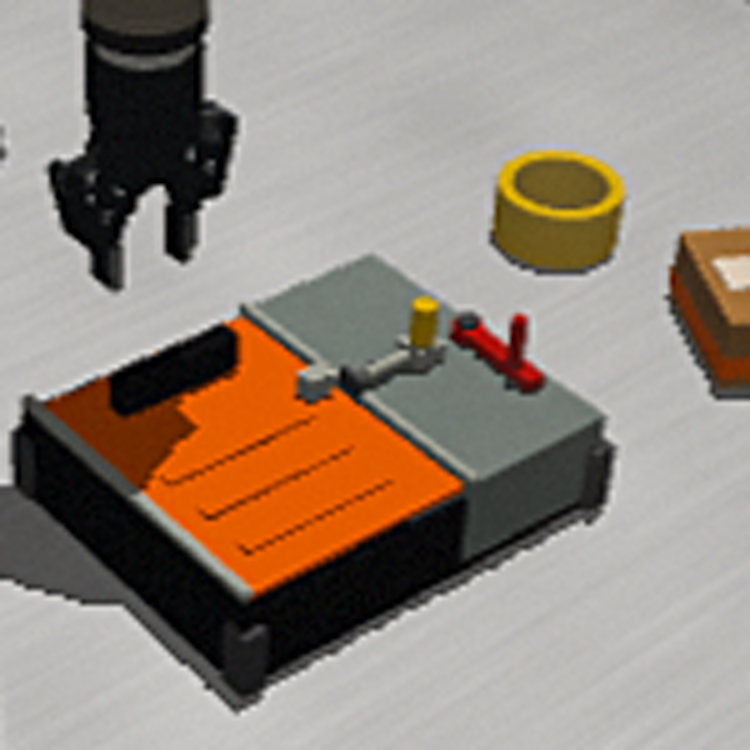

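The bolt is drawn: the knob is now at (424,322). Next I lower behind the handle and slide the lid open.

```bash
python3 -m jog '[[[0,30,0],0],[[0,52,0],0],[[0,64,0],0],[[0,64,0],0],[[6,64,0],0],[[12,64,0],0],[[22,64,0],0],[[34,64,0],0],[[46,64,0],0],[[58,64,0],0],[[70,64,0],0],[[82,64,0],0],[[94,64,0],0],[[106,64,0],0],[[118,64,0],0],[[130,64,0],0],[[142,64,0],0],[[152,64,0],0],[[158,64,0],0],[[162,64,0],0]]'
python3 - <<'E'
from h import *
plan(None)
C=cam('side');crop(C,200,100,400,280,4,'s5.png')
E
```

```text
t: 8.87
eef_pos: [0.62, -0.0636, 0.0848]
tool_rot: [0.707, -0.707, 0.012, -0.013]
contact_force: [-3.9, 1.0, 2.5]
gripper_width: 0.587
t 8.87 pos [ 0.62   -0.0636  0.0848] q [ 0.6   0.72 -0.85  1.76  0.65  0.97  1.02] F [-3.9  1.   2.5] w 50.1
toolx [ 0.999 -0.035  0.001] y [ 0.001  0.    -1.   ] z [0.035 0.999 0.   ] jaw az 1.536
```

View pics/s5.png

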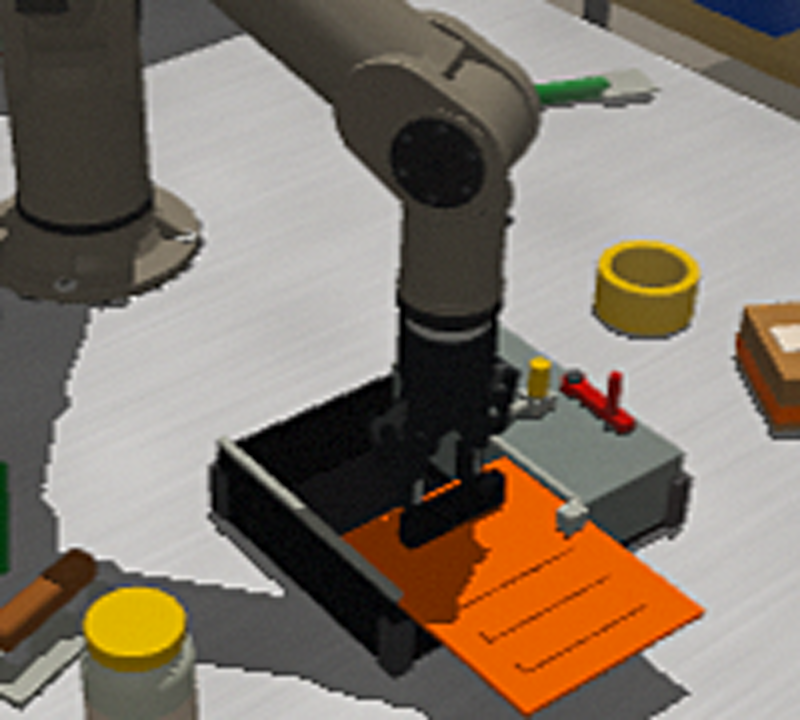

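```bash
python3 -m jog '[[[2,0,0],0],[[4,0,0],0],[[4,0,0],0]]'
python3 - <<'E'
from h import *
plan(w([0,-61,83]))
E
```

```text
t: 9.17
eef_pos: [0.6205, -0.0641, 0.0842]
tool_rot: [-0.707, 0.707, -0.014, 0.011]
contact_force: [-8.8, 0.9, 7.3]
gripper_width: 0.587
t 9.17 pos [ 0.6205 -0.0641  0.0842] q [ 0.6   0.72 -0.85  1.75  0.65  0.98  1.03] F [-8.8  0.9  7.3] w 50.1
toolx [ 0.999 -0.035 -0.005] y [-0.005 -0.001 -1.   ] z [ 0.035  0.999 -0.001] jaw az 1.536
shift [-57.7   1.4   0.1]
```

The lid is at its stop: the force rose without any motion. Next I back off, lift and move over the float.

```bash
python3 - <<'E'
from h import *
plan([.480,-.348,.18],.294)
E
python3 -m jog '[[[-8,0,0],0],[[-12,-25,0],0],[[-12,-60,0],0],[[-12,-95,0],0],[[-12,-115,0],0]]' 60
```

```text
t 9.17 pos [ 0.6205 -0.0641  0.0842] q [ 0.6   0.72 -0.85  1.75  0.65  0.98  1.03] F [-8.8  0.9  7.3] w 50.1
toolx [ 0.999 -0.035 -0.005] y [-0.005 -0.001 -1.   ] z [ 0.035  0.999 -0.001] jaw az 1.536
shift [-131.   -94.8 -288.8]
turn 4.383 for tool-y down
turn 1.242 for tool-y down
turn -1.9 for tool-y down
turn -5.041 for tool-y down
t: 9.58
eef_pos: [0.6123, -0.0635, 0.2032]
tool_rot: [-0.707, 0.707, -0.01, 0.014]
contact_force: [0.4, 0.4, -0.2]
gripper_width: 0.7
```

```bash
python3 -m jog '[[[-20,0,-30],0.1],[[-35,0,-65],0.22],[[-50,0,-100],0.34],[[-65,5,-140],0.46],[[-80,10,-180],0.58],[[-95,15,-220],0.7],[[-107,18,-250],0.82],[[-115,20,-275],0.94],[[-121,20,-288],1.06],[[-121,20,-288],1.18],[[-121,20,-288],1.242],[[-121,20,-288],1.242],[[-121,20,-288],1.242]]'
python3 - <<'E'
from h import *
plan([.480,-.348,.1],.294)
C=cam('side');W=cloud(C)
crop(C,130,180,280,320,5,'s6.png')
E
```

```text
t: 10.67
eef_pos: [0.4799, -0.3474, 0.1795]
tool_rot: [-0.568, 0.569, -0.42, 0.421]
contact_force: [-0.3, 0.5, 0.2]
gripper_width: 0.702
t 10.67 pos [ 0.4799 -0.3474  0.1795] q [ 1.01  0.47 -0.64  1.78  0.33  1.    0.53] F [-0.3  0.5  0.2] w 59.9
toolx [ 0.292 -0.956  0.001] y [ 0.001 -0.001 -1.   ] z [0.956 0.292 0.   ] jaw az 0.296
shift [ 0.6 79.5 -0.1]
turn 3.144 for tool-y down
turn 0.002 for tool-y down
turn -3.139 for tool-y down
turn -6.281 for tool-y down
```

View pics/s6.png

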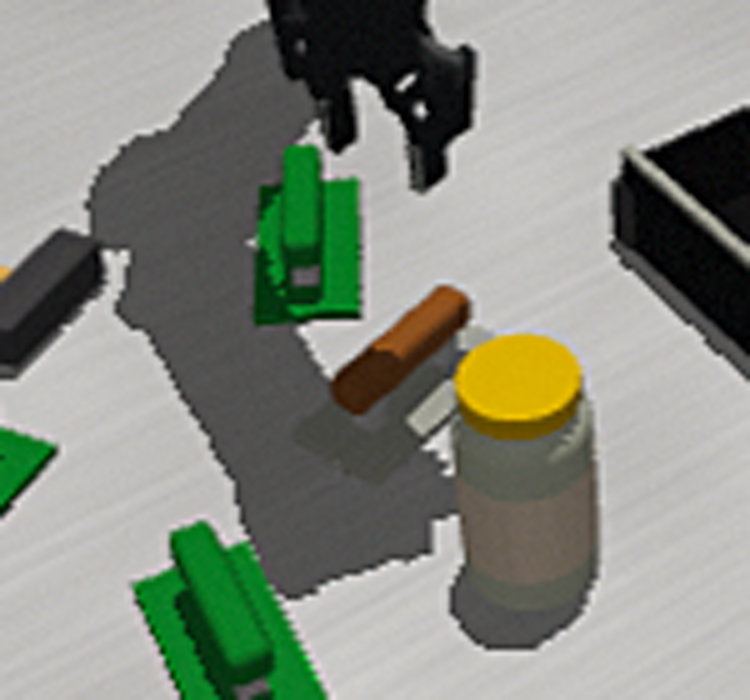

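The bar is below the fingers, from (350,390) to (450,305). I lower onto it and grip.

```bash
python3 -m jog '[[[0,30,0],0],[[0,65,0],0],[[0,100,0],0],[[0,130,0],0],[[0,146,0],0],[[0,153,0],0],[[0,153,0],0]]'
python3 -m jog '[[[0,0,0],0],[[0,0,0],0],[[0,0,0],0],[[0,0,0],0],[[0,0,0],0],[[0,0,0],0],[[0,0,0],0],[[0,0,0],0]]' 10 50
```

```text
t: 11.3
eef_pos: [0.4792, -0.3464, 0.0248]
tool_rot: [0.568, -0.568, 0.422, -0.42]
contact_force: [-0.3, -0.2, -0.4]
gripper_width: 0.701
t: 11.97
eef_pos: [0.4813, -0.3478, 0.0281]
tool_rot: [0.568, -0.568, 0.42, -0.422]
contact_force: [-0.9, 1.0, 8.1]
gripper_width: 0.295
```

```bash
python3 -m jog '[[[0,-5,0],0],[[0,-20,0],0],[[0,-45,0],0],[[0,-75,0],0],[[0,-105,0],0],[[0,-130,0],0],[[0,-145,0],0],[[0,-150,0],0],[[0,-150,0],0]]'
python3 - <<'E'
from h import *
plan(w([-40,-60,180]),CY)
C=cam('side');crop(C,130,120,280,300,4,'s7.png')
E
```

```text
t: 12.72
eef_pos: [0.4802, -0.3475, 0.1775]
tool_rot: [-0.568, 0.568, -0.421, 0.422]
contact_force: [0.5, -0.7, -3.4]
gripper_width: 0.294
t 12.72 pos [ 0.4802 -0.3475  0.1775] q [ 1.01  0.48 -0.64  1.78  0.33  1.    0.53] F [ 0.5 -0.7 -3.4] w 25.1
toolx [ 0.29  -0.957  0.002] y [ 0.001 -0.002 -1.   ] z [0.957 0.29  0.001] jaw az 0.294
shift [-263.2   -2.9  124.3]
turn 3.469 for tool-y down
turn 0.328 for tool-y down
turn -2.814 for tool-y down
turn -5.955 for tool-y down
```

View pics/s7.png

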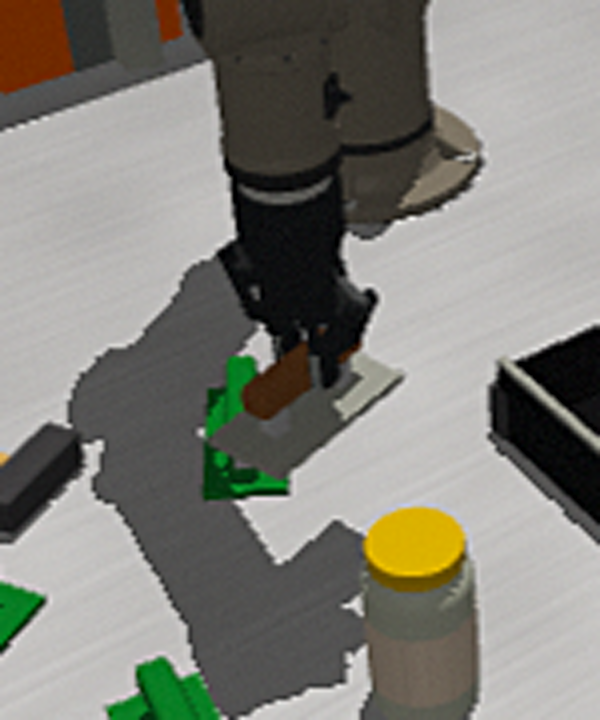

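The float is held level, with its bar at (280,380). Next I carry it over the bin.

```bash
python3 -m jog '[[[-6,-2,3],0],[[-20,-3,9],0.03],[[-42,-3,20],0.06],[[-70,-3,33],0.1],[[-100,-3,47],0.14],[[-132,-3,62],0.18],[[-164,-3,77],0.22],[[-194,-3,92],0.26],[[-220,-3,104],0.29],[[-242,-3,114],0.31],[[-256,-3,121],0.328],[[-263,-3,124],0.328],[[-263,-3,124],0.328],[[-263,-3,124],0.328]]'
python3 - <<'E'
from h import *
plan(w([-40,-60,32]),CY)
C=cam('side');crop(C,200,100,400,280,4,'s8.png')
C=cam('top');crop(C,185,135,315,240,6,'t8.png')
E
```

```text
t: 13.93
eef_pos: [0.5218, -0.0601, 0.1785]
tool_rot: [0.491, -0.492, 0.509, -0.508]
contact_force: [-0.2, -0.8, -3.7]
gripper_width: 0.293
t 13.93 pos [ 0.5218 -0.0601  0.1785] q [ 0.55  0.37 -0.68  1.93  0.29  0.94 -0.3 ] F [-0.2 -0.8 -3.7] w 25.0
toolx [-0.033 -0.999  0.   ] y [-0.002 -0.    -1.   ] z [ 0.999 -0.033 -0.002] jaw az -0.033
shift [ -0.6 146.5   1.4]
turn 3.142 for tool-y down
turn 0.001 for tool-y down
turn -3.141 for tool-y down
turn -6.282 for tool-y down
```

View pics/s8.png

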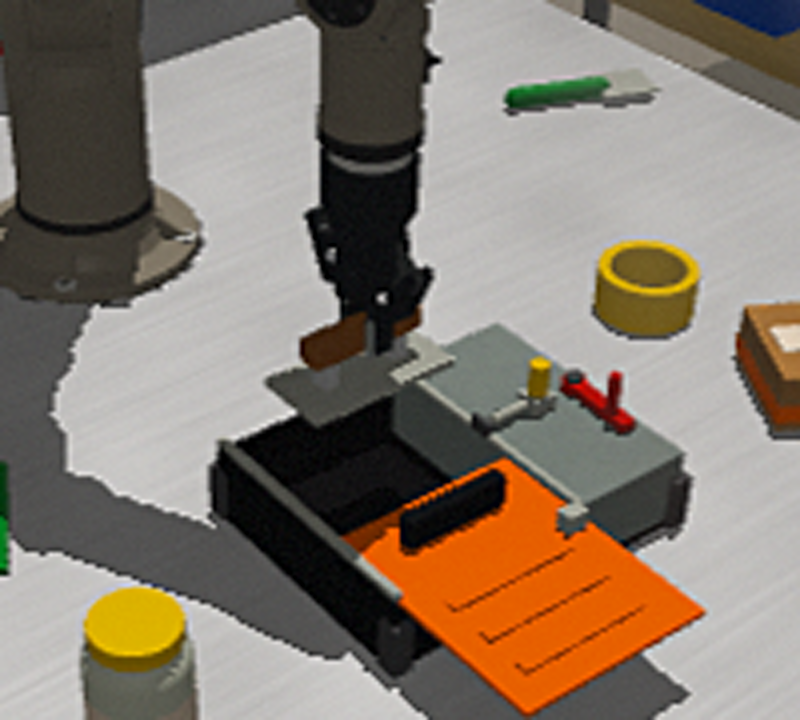

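View pics/t8.png

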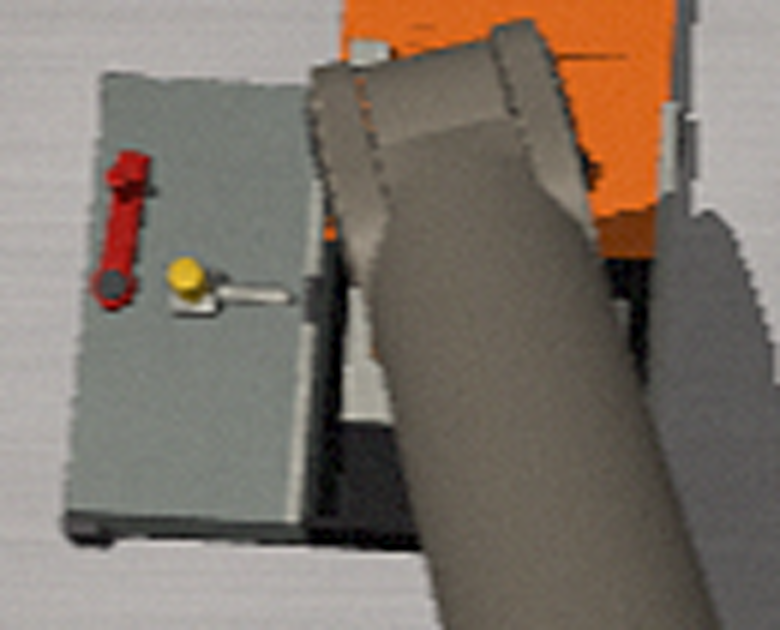

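```bash
python3 -m jog '[[[0,12,0],0],[[0,32,0],0],[[0,54,0],0],[[0,74,0],0],[[0,92,0],0],[[0,108,0],0],[[0,120,0],0],[[0,130,0],0],[[0,137,0],0],[[0,141,0],0],[[0,144,0],0],[[0,145,0],0],[[0,146,0],0],[[0,147,0],0],[[0,147,0],0],[[0,147,0],0]]'
python3 - <<'E'
from h import *
plan(None)
C=cam('side');crop(C,200,100,400,280,4,'s9.png')
E
```

```text
t: 15.37
eef_pos: [0.5228, -0.0596, 0.034]
tool_rot: [-0.491, 0.491, -0.508, 0.509]
contact_force: [-5.3, -0.9, 12.4]
gripper_width: 0.296
t 15.37 pos [ 0.5228 -0.0596  0.034 ] q [ 0.44  0.58 -0.56  2.03  0.49  0.67 -0.47] F [-5.3 -0.9 12.4] w 25.2
toolx [-0.034 -0.999  0.001] y [ 0.001 -0.001 -1.   ] z [ 0.999 -0.034  0.001] jaw az -0.034
```

View pics/s9.png

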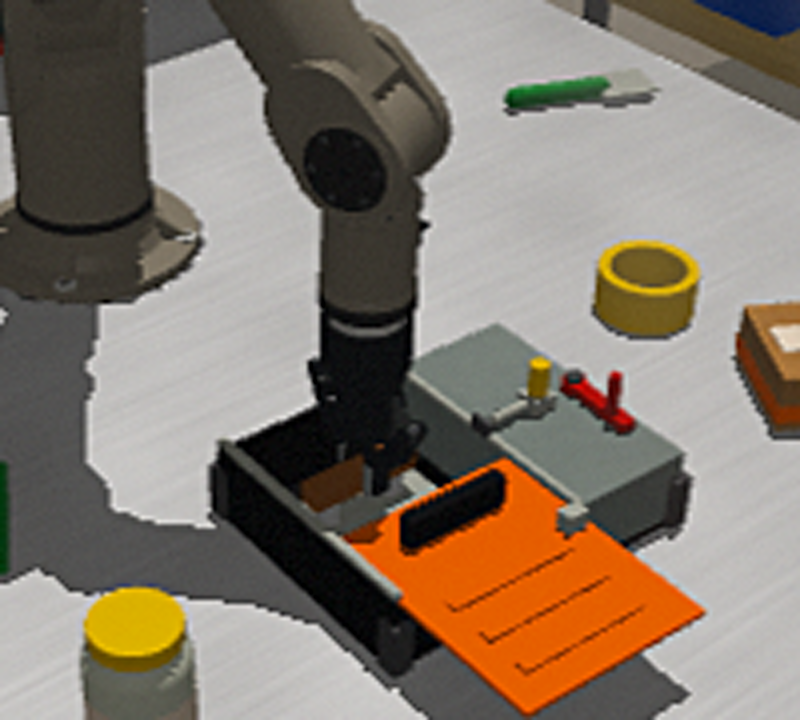

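The float is in contact with the floor (12 N). I release it and go straight up.

```bash
python3 -m jog '[[[0,0,0],0],[[0,0,0],0],[[0,0,0],0],[[0,0,0],0],[[0,0,0],0],[[0,-3,0],0],[[0,-10,0],0],[[0,-25,0],0],[[0,-50,0],0],[[0,-80,0],0],[[0,-110,0],0],[[0,-125,0],0],[[0,-128,0],0]]' 54
python3 - <<'E'
from h import *
plan(w([110,-61,160]),CY+np.pi/2)
C=cam('side');crop(C,220,160,360,280,5,'s10.png')
W=cloud(C);im=C[0]['img'].astype(int)
m=(im[...,0]>90)&(im[...,0]-im[...,2]>50)&(im[...,1]<100);m[:, :250]=0;m[:,310:]=0;m[:190]=0;m[240:]=0
P=(W[m]-CO);P=Ro.from_euler('z',-CY).apply(P);P=P[(P[:,2]<.066)&(P[:,0]<.03)&(P[:,2]>.03)];print(len(P),P.min(0).round(3),P.max(0).round(3))
E
```

```text
t: 16.5
eef_pos: [0.5245, -0.0594, 0.1641]
tool_rot: [-0.493, 0.49, -0.507, 0.51]
contact_force: [0.1, 0.9, 0.3]
gripper_width: 0.634
t 16.5 pos [ 0.5245 -0.0594  0.1641] q [ 0.55  0.39 -0.68  1.94  0.31  0.91 -0.32] F [0.1 0.9 0.3] w 54.2
toolx [-0.034 -0.999  0.001] y [ 0.006 -0.001 -1.   ] z [ 0.999 -0.034  0.006] jaw az -0.034
shift [  1.3   5.  148.4]
turn 1.571 for tool-y down
turn -1.571 for tool-y down
turn -4.712 for tool-y down
turn -7.854 for tool-y down
78 [-0.05  -0.077  0.053] [-0.025 -0.013  0.065]
```

View pics/s10.png

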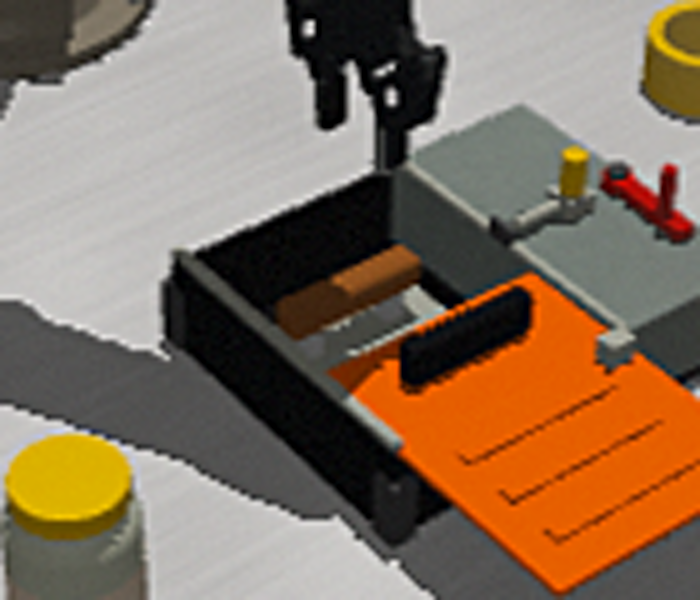

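The float lies flat in the bin. Its bar is at (350,290) in the crop, with its top about 61 mm above the bench. I move over the handle, cage it, and slide the lid shut.

```bash
python3 -m jog '[[[0,0,15],0],[[1,0,45],0],[[1,0,75],0],[[1,0,100],0],[[1,0,112],0],[[1,0,114],0],[[1,25,114],0],[[1,50,114],0],[[1,70,114],0],[[1,80,114],0],[[1,80,114],0]]' 54
python3 - <<'E'
from h import *
plan(w([75,-61,83]),CY)
C=cam('side');crop(C,220,160,360,280,5,'s11.png')
E
```

```text
t: 17.47
eef_pos: [0.6334, -0.0645, 0.0771]
tool_rot: [0.49, -0.493, 0.51, -0.507]
contact_force: [-1.0, 0.5, 0.6]
gripper_width: 0.631
t 17.47 pos [ 0.6334 -0.0645  0.0771] q [ 0.42  0.66 -0.58  1.73  0.45  0.89 -0.39] F [-1.   0.5  0.6] w 53.9
toolx [-0.034 -0.999  0.   ] y [-0.006  0.    -1.   ] z [ 0.999 -0.034 -0.006] jaw az -0.034
shift [-0.2 -5.9  4.5]
turn 3.142 for tool-y down
turn 0.0 for tool-y down
turn -3.141 for tool-y down
turn -6.283 for tool-y down
```

View pics/s11.png

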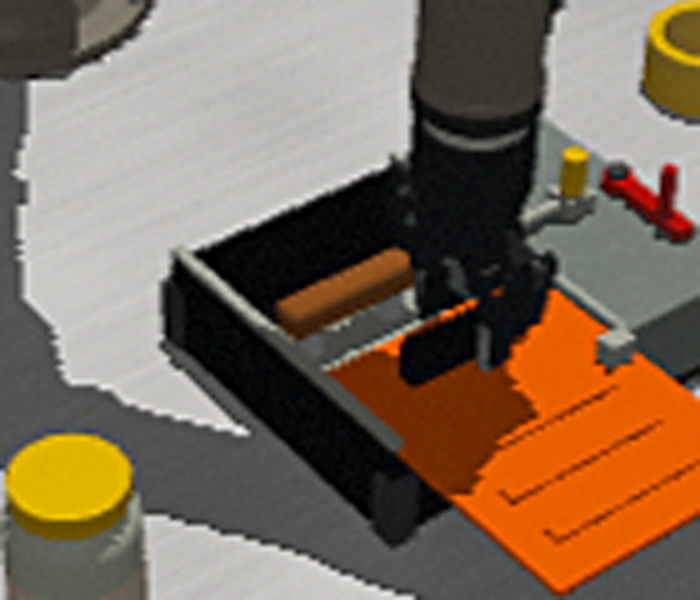

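```bash
python3 -m jog '[[[0,-8,2],0],[[0,-8,4],0],[[0,-8,4],0]]' 54
python3 -m jog '[[[0,0,0],0],[[0,0,0],0],[[0,0,-6],0],[[0,0,-14],0],[[0,0,-24],0],[[0,0,-34],0],[[0,0,-44],0],[[0,0,-54],0],[[0,0,-64],0],[[0,0,-74],0],[[0,0,-84],0],[[0,0,-94],0],[[0,0,-104],0],[[0,0,-114],0],[[0,0,-124],0],[[0,0,-134],0],[[0,0,-142],0],[[0,0,-148],0],[[0,0,-152],0],[[0,0,-155],0]]' 32
python3 - <<'E'
from h import *
plan(w([-81,-61,83]),CY)
C=cam('side');crop(C,220,130,360,280,5,'s12.png')
E
```

```text
t: 17.77
eef_pos: [0.6423, -0.0645, 0.0907]
tool_rot: [-0.492, 0.49, -0.507, 0.51]
contact_force: [0.2, -0.1, 0.4]
gripper_width: 0.63
t: 19.43
eef_pos: [0.4847, -0.0595, 0.0882]
tool_rot: [0.491, -0.492, 0.509, -0.508]
contact_force: [3.3, 1.7, -0.9]
gripper_width: 0.377
t 19.43 pos [ 0.4847 -0.0595  0.0882] q [ 0.52  0.45 -0.64  2.08  0.4   0.73 -0.41] F [ 3.3  1.7 -0.9] w 32.2
toolx [-0.034 -0.999  0.   ] y [-0.001 -0.    -1.   ] z [ 0.999 -0.034 -0.001] jaw az -0.034
shift [-0.2  5.2 -2.7]
turn 3.141 for tool-y down
turn -0.0 for tool-y down
turn -3.142 for tool-y down
turn -6.283 for tool-y down
```

View pics/s12.png

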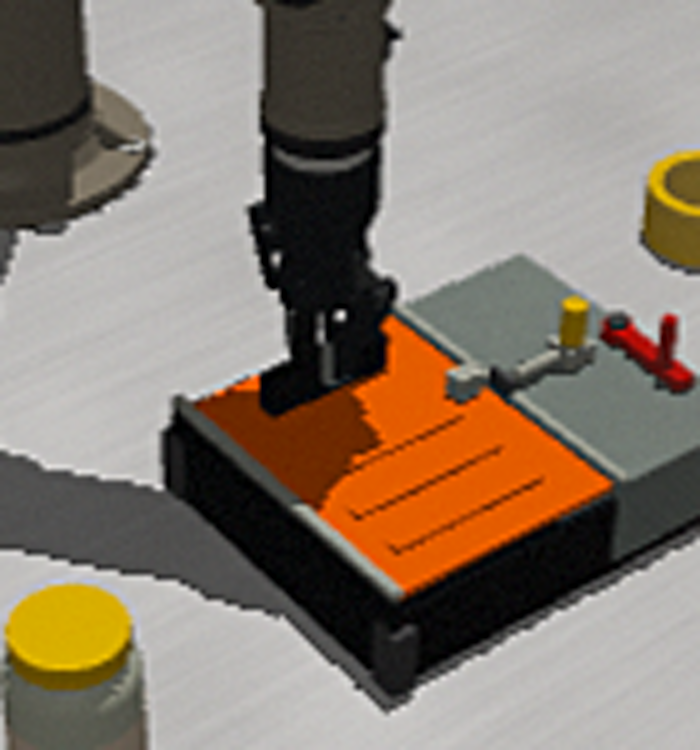

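Nearly shut. I push until the force shows the stop.

```bash
python3 -m jog '[[[0,0,-2],0],[[0,0,-4],0],[[0,0,-5],0],[[0,0,-5],0]]'
```

```text
t: 19.82
eef_pos: [0.4834, -0.0595, 0.0886]
tool_rot: [-0.493, 0.49, -0.507, 0.51]
contact_force: [11.8, 0.1, -7.8]
gripper_width: 0.372
```

```bash
python3 -m jog '[[[0,0,4],0],[[0,0,6],0],[[0,0,6],0],[[0,-10,6],0],[[0,-35,6],0],[[0,-70,6],0],[[0,-105,6],0],[[0,-140,6],0],[[30,-160,6],0],[[65,-165,6],0],[[100,-165,6],0],[[140,-165,6],0],[[180,-165,6],0],[[220,-165,6],0],[[250,-165,6],0],[[250,-165,6],0]]' 50
python3 - <<'E'
from h import *
plan(None)
C=cam('side');crop(C,220,130,360,280,5,'s13.png')
C=cam('top');W=cloud(C);crop(C,185,135,315,240,6,'t13.png')
s=np.zeros(W.shape[:2],bool);s[185:220,245:290]=1
m=s&(W[...,2]>.095)&(W[...,2]<.115);print('handle',m.sum(),cv2.minAreaRect(np.float32(W[m][:,:2])*1000), w([-75,-61,0]))
cv2.imwrite('pics/t13f.png',C[0]['img'][...,::-1])
E
```

```text
t: 21.15
eef_pos: [0.4751, -0.3169, 0.2531]
tool_rot: [-0.488, 0.49, -0.511, 0.511]
contact_force: [0.4, -0.6, -1.0]
gripper_width: 0.58
t 21.15 pos [ 0.4751 -0.3169  0.2531] q [ 0.95  0.35 -0.59  1.75  0.21  1.11  0.24] F [ 0.4 -0.6 -1. ] w 49.5
toolx [-0.044 -0.999  0.002] y [-0.002 -0.002 -1.   ] z [ 0.999 -0.044 -0.002] jaw az -0.044
handle 188 ((487.69488525390625, -57.6885871887207), (96.86148071289062, 18.942354202270508), 88.08518981933594) [ 0.48796975 -0.05941524  0.        ]
```

View pics/s13.png

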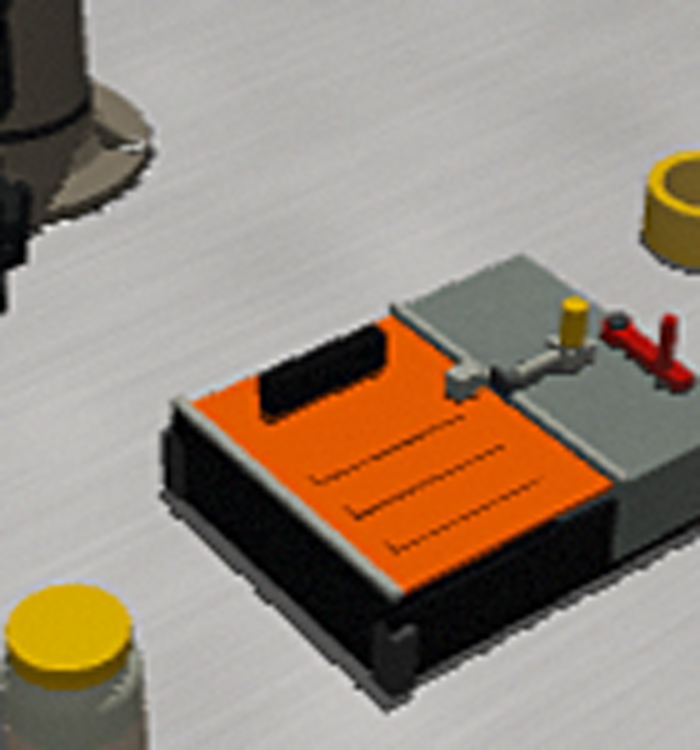

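View pics/t13f.png

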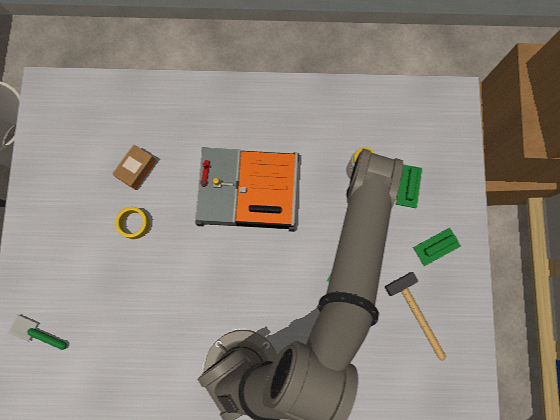

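The lid is shut: the handle is at its starting place, pixel (265,209), within about 2 mm. The tape, carton and jar haven't moved.

```bash
python3 -c "
from station import *
print(hand_in())"
```

```text
the job is handed in; nothing more can be done
None
```

The float is in the chest and the job is handed in, at about 21 s of the 72 s allowed. `hand_in()` gives no verdict, so I can't confirm how it was judged.

In order, I:
1. swung the keeper about a right angle towards chest +x;
2. drew the bolt fully back;
3. slid the lid open until it met its stop;
4. gripped the float by its wooden bar, lowered it onto the bin floor (12 N of contact) and let go;
5. slid the lid shut until it met its stop.

**Last checks:**
- **Lid:** the handle is within about 2 mm of where it started, so the lid is shut.
- **Float:** before the lid closed, the side view showed it lying flat, with the top of its bar about 61 mm above the bench, as expected. It can't be seen under the lid, so I haven't checked it since.
- **Bystanders:** by eye, the tape and carton look unmoved in the last pictures. The jar is partly hidden by the arm in the last top view, but the side view shows its cap where it was.
- **Arm:** it is clear of everything, with a contact force near zero.

No check failed. The largest disagreement was about 3 mm between my chest pose and the individual features I measured it from.

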